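# Push a stuck plaster core from its mould tube and stack it with the others

### The job

A plaster core is stuck inside the grey mould tube. Take the wooden pusher from its tray and push the core with it through the tube until it is fully out on the rails, draw the pusher out again and lay it back down flat inside its tray, then lay the core gently in the half-round cradle, in the groove on top of the two cores there, so that the three nest together lengthwise within the cradle's length. Do not let the core fall on the bench, and leave the two cores in the cradle, the knife, the bowl and the maquette in their places.

Things in the scene. Friction and masses are not known exactly. Their poses are not given: they have to be found in the camera images.
- stand: Fixed wooden stand with a level grey pipe, bore 43, outside 51 mm, axis 90 mm above the bench. Origin: under the pipe's middle, at bench level; x axis along the pipe, the way to push. Entry at x = -55, exit at x = +55 mm. Two steel rails (10 mm thick, 24 mm apart) carry the core from x = 58 to 158 mm, ended by a board 84 mm high. Baseboard x = -75 to 170, 90 mm wide, 12 mm thick.
- core: Plain white plaster cylinder, 40 mm diameter, 60 mm long, about 90 g, at first hidden in the tube (centre within 12 mm of the tube's middle). Origin: its centre; x axis along its length. It sits tight: pushing takes roughly 5 to 12 N until its rear end is past the tube's middle, then under 2 N. On the rails its centre is about 88 mm above the bench.
- pusher: Wooden pusher, 225 mm long, 120 g: square handle 90 x 32 x 32 mm, dowel 16 mm thick, disc foot 32 mm across. Origin: handle's centre; x axis towards the foot: handle's shoulder at x = 45, foot's face at 180, centre of mass at 35 mm. Starts in the tray, axis 22 mm above the bench. The handle does not fit the tube: with its shoulder at the entry the foot stands 25 mm out of the exit.
- pusher_tip (a point): Centre of the flat face of the pusher's foot.
- pusher_mid (a point): Point on the pusher's axis half way along its length (x = 67.5 mm from the handle's centre).
- tray: Fixed shallow dark wooden tray, 297 x 112 mm outside, rim 18 mm high, walls and floor 6 mm thick. Origin: under its centre, at bench level. x axis: along its length; the pusher lies in it lengthwise.
- cradle: Fixed half-round trough of wooden slats, open at the top and at both ends, 90 mm long, inner radius 45 mm, its centre line and its two rims 63 mm above the bench, on a baseboard 100 x 90 x 12 mm. Origin: under its centre, at bench level. x axis: along the trough.
- core_a: One of two plaster cores like the first (40 mm diameter, 60 mm long) lying side by side along the trough at the bottom of the cradle, centres about 49 mm above the bench and 40 mm apart. Origin: its centre; x axis along its length. A third core nested on the two has its centre 34 mm higher, about 83 mm above the bench.
- core_b: The other of the two cores in the cradle. Origin: its centre; x axis along its length.
- knife: Bystander: modelling knife, wooden handle and steel blade, 160 mm long, 14 mm high, lying on the bench. Origin under the middle of the handle.
- maquette: Bystander: clay ball with a pointed cap on a round wooden base of 84 mm diameter, 110 mm high. Origin under its base.
- bowl: Bystander: white plastic mixing bowl, 100 mm diameter, 45 mm high. Origin under its base.
Things that resemble listed ones, but are neither listed nor needed, are in the scene too. What is shaped like the cradle but red is not meant.

How it is judged:
By the outcome, as a careful person would: the job done as asked, in the order asked, and still so for the second after the job is handed in, with the robot touching nothing.
It also fails if it takes over 64 s, if anything falls off the work surface, if the arm or the gripper's body presses on something with over 40 N, if the wrist force passes 120 N, or if a joint passes its speed limit or range.

### The arm

A 6-joint arm with a two-finger parallel gripper is mounted at the origin on the work surface. World frame = base frame: x ahead of the robot, y to its left, z up, the work surface at z = 0. Lengths are in mm, angles in rad, forces in N, time in s.
With the tool pointing down it reaches from about 275 to 850 mm from the base axis. Payload 5.2 kg.
Tool frame: the origin (TCP) lies midway between the tips of the shut fingers; the grasp point (between the pads) lies robot.grasp_offset behind it (robot.grasp_offset is the distance from the TCP to the grasp point, in mm); z points along the fingers, y is the line along which they close (so a half turn about z gives the same grasp; the last joint's range is limited). The gripper opens to 85 mm and grips with 20 to 120 N. Pads are 22 mm wide; open, the fingers measure 114 mm over their backs; the gripper's body (76 mm by 85 mm) begins 54 mm behind the grasp point. The pads swing forward as they close: fully open they stand 13 mm farther back than shut.
Start: joints at [-1.353, 0.259, 1.535, -0, 1.348, -0.203], TCP at [224.691, -502.015, 231.31] pointing down, gripper open.
Joint ranges: [-3.14, 3.14], [-0.91, 2.08], [0.19, 2.58], [-1.22, 4.36], [0.22, 2.71], [-3.12, 3.12]. Speed limits (rad/s): [2.57, 2.57, 3.14, 3.14, 3.14, 3.14].

### API

Orientations are given as a unit quaternion [x, y, z, w].
In Python, from rig import robot gives the robot as it stands.
- The arm moves only by the shell command python3 -m crank 'ROWS'. ROWS is JSON, one flat list of numbers, 5 for each row, row after row: the gripper's target within -1 to 1 (shut at 1, half-way at 0, fully open at -1), then the shift along the tool's x, y, z in cm, then the turn about the tool's z in rad. A call has 1 to 10 rows; each row shifts and turns the commanded pose from where the row before left it, along the tool's axes as they then stand; what a row does not reach is not made up. A row lasts 1/10 s, in which the tool goes at most 50 mm and 8.59 degrees, less where a joint would pass 70% of its speed; a pose out of reach is approached as far as the arm can. A call with a gripper value outside its range is refused whole. The fingers move at their own pace and stop on an object; the grip force is fixed at half the most. Time passes only in rows, so rows that do not move let the fingers close. It gives the time, the measured TCP pose, the force, the opening and the grip force at its end, in the units of the state.
- robot.state(): the state, without advancing time (a new reading comes with each control period).
- robot.capture(name): name is "scene" or "top"; returns a dict with "color" (400x640x3 uint8, blue, green, red), "range_z" (400x640 float32, mm along the optical axis (not along the pixel's ray), 0 where there is no reading), "fov_y" (degrees; the focal length in pixels is half the picture's height over the tangent of half this angle, whatever the lens; pixels are square), "cx", "cy" (the principal point, pixels), "view" (4x4, takes a point from world to camera coordinates). Camera axes: x right, y down, z forward; pixel columns grow to the right and rows downward; lengths in mm; the calibration is good to about 2 mm. A picture is of the moment at which its call begins.
- robot.hand_in(): hands the job in; it is judged then, once.
The state is a dict: "time_s": time; "joint_pos": joint angles; "joint_vel": joint speeds; "joint_efforts": joint torques, N m; "tcp_pos": TCP position; "orientation": TCP orientation; "contact_force": force on the tool from outside, world axes, zero at the start; "torque": the same for the moment, N m; "opening": finger opening in mm; "gripper_force": force on a finger pad.
Only numpy, scipy, OpenCV 4.12 (cv2) and the standard library are available. Lean on these libraries where they do the work, as an engineer would, in place of code of your own. Each camera call takes 0.05 s, during which the arm holds its last target. There are 200 camera calls.

## Working session

There is one attempt and no reset: what is moved stays moved. The work goes in short steps, Python scripts to look and compute and a shell command to move; the robot and the scene stay as the last step left them, time stands still between calls to the robot, and variables do not carry over. Pictures are saved under pics/ and viewed, at most 10 in all, crops included, and the job is handed in when it is done.

```bash
ls; mkdir -p pics
python3 - <<'E'
from rig import robot
import cv2,numpy as np
print(robot.grasp_offset, robot.state())
for n in("scene","top"):
    c=robot.capture(n); cv2.imwrite(f"pics/{n}0.png",c["color"]); np.save(f"pics/{n}0.npy",c["range_z"])
    print(n,c["fov_y"],c["cx"],c["cy"],np.round(c["view"],4).tolist())
E
```

```text
pics
18.700000000000003 {'time_s': 0.0, 'joint_pos': array([-1.35280599e+00,  2.59341474e-01,  1.53610593e+00,  6.09164957e-06,
        1.34798240e+00, -2.02785659e-01]), 'joint_vel': array([-0.00126719,  0.00035687, -0.00012031,  0.00085907, -0.0003564 ,
       -0.00069356]), 'joint_efforts': array([-1.14892668e-03, -4.46037412e+01, -2.90576881e+01, -4.56963680e-04,
        1.17433240e-02,  5.92459355e-05]), 'tcp_pos': array([ 224.57105072, -501.48092641,  230.46633932]), 'orientation': array([ 9.77949687e-01,  2.08838611e-01, -4.01341578e-06, -9.18569448e-04]), 'contact_force': array([0.21402167, 0.61067345, 0.3879566 ]), 'torque': array([-0.02752244, -0.00927643,  0.05279487]), 'gripper_force': 0.0, 'opening': 85.5137110330526}
scene 55.967460973672196 317.56349681040746 198.00586511004636 [[0.7259, 0.6877, -0.006, -465.5325], [0.5028, -0.5366, -0.6777, -154.9103], [-0.4693, 0.4889, -0.7353, 1371.4671], [0.0, 0.0, 0.0, 1.0]]
top 50.53942270320826 319.8633774182455 196.36096713460665 [[-0.0072, -0.9999, 0.0134, 98.6354], [-0.9972, 0.0062, -0.0749, 545.6465], [0.0748, -0.0139, -0.9971, 1329.8038], [0.0, 0.0, 0.0, 1.0]]
```

View pics/top0.png

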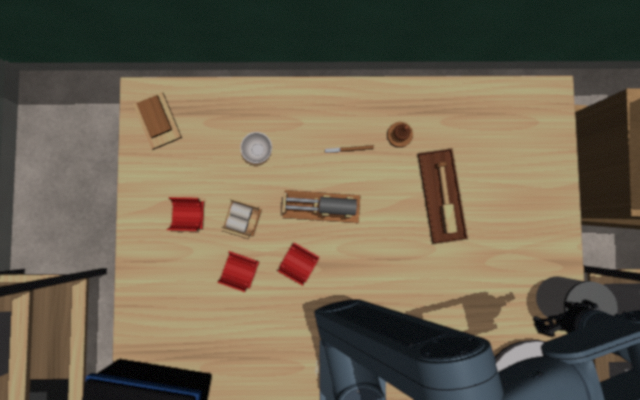

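View pics/scene0.png

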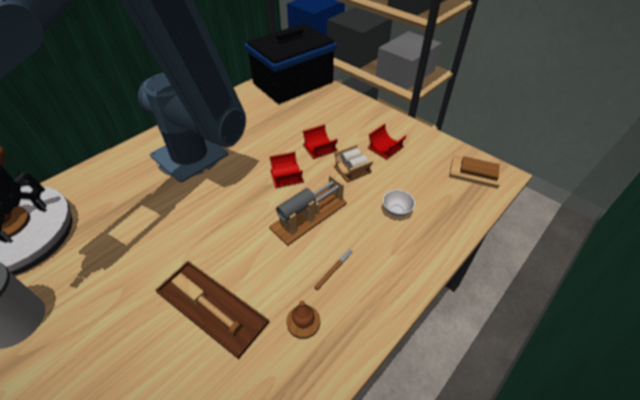

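Top view: the stand's pipe is at (335,206) with its rails to the left, up to (283,205), so the push direction is about +y. The tray is at (442,196), the pusher's handle at (448,218) and its foot at (441,165). Possible cradles are the wooden one with white cores at (240,218) and red ones at (187,214), (239,271) and (298,264). I choose the wooden one. Possible pushers are the one in the tray, the knife at (350,149) and the block on a board at (159,120). I choose the one in the tray.

```bash
cat > h.py <<'E'
import numpy as np,cv2
from rig import robot
def cloud(n):
    c=robot.capture(n); z=c["range_z"]; f=200/np.tan(np.radians(c["fov_y"]/2))
    v,u=np.mgrid[:400,:640]; P=np.stack([(u-c["cx"])/f*z,(v-c["cy"])/f*z,z],-1)
    V=c["view"]; W=(P-V[:3,3])@V[:3,:3]; W[z<=0]=np.nan
    return c,W
def px(c,p):
    q=c["view"][:3,:3]@np.array(p)+c["view"][:3,3]; f=200/np.tan(np.radians(c["fov_y"]/2))
    return q[:2]/q[2]*f+[c["cx"],c["cy"]]
def rect(P): # centre, size, angle (deg) of long side in world
    (c,s,a)=cv2.minAreaRect(P[:,:2].astype(np.float32)); 
    if s[0]<s[1]: s=s[::-1]; a+=90
    return np.round(c,1),np.round(s,1),round((a+90)%180-90,2)
E
python3 - <<'E'
from h import *
for n in("top","scene"):
    c,W=cloud(n); h=W[...,2]; hsv=cv2.cvtColor(c["color"],cv2.COLOR_BGR2HSV)
    X,Y=W[...,0],W[...,1]
    print(n,"bench z",np.nanmedian(h[(abs(X-450)<30)&(abs(Y+150)<30)]))
    tr=(abs(X-570)<180)&(abs(Y+290)<90)
    m=tr&(h>10)&(hsv[...,2]<120)&(h<30); print("tray",m.sum(),rect(W[m]))
    m=tr&(hsv[...,2]>125)&(h>22)&(h<45); P=W[m]; print("pusher",len(P),rect(P),np.nanpercentile(P[:,2],90))
    m=tr&(h>33)&(h<50)&(hsv[...,2]>110); P=W[m]; print("handle",len(P),rect(P) if len(P)>4 else 0)
    st=(abs(X-560)<90)&(Y>-120)&(Y<190)
    m=st&(h>106)&(h<130); P=W[m]; print("pipe top",len(P),rect(P),P[:,2].max(), np.polyfit(P[:,1],P[:,0],1))
    m=st&(h>4)&(h<20); P=W[m]; print("stand base",len(P),rect(P))
    cr=(abs(X-540)<70)&(abs(Y-345)<75)
    m=cr&(hsv[...,1]<70)&(hsv[...,2]>130)&(h>45); P=W[m]; print("cores",len(P),rect(P),np.nanpercentile(P[:,2],95))
    m=cr&(h>55)&(h<70)&(hsv[...,1]>70); P=W[m]; print("cradle rim",len(P),rect(P) if len(P)>4 else 0)
    m=cr&(h>6)&(h<80); P=W[m]; print("cradle all",len(P),rect(P))
    if n=="top":
        a=c["color"][185:250,215:370]; b=c["color"][140:250,410:475]
        cv2.imwrite("pics/crop1.png",np.vstack([cv2.resize(a,(770,323)),cv2.resize(cv2.rotate(b,cv2.ROTATE_90_CLOCKWISE),(770,270)[:1]+(270,))]))
E
```

```text
top bench z 1.0363663731179316
tray 895 (array([ 547.3, -297.2]), array([294.6, 115. ]), 7.92)
pusher 406 (array([ 594.5, -281.9]), array([338.5,  60.3]), 18.29) 41.35413946291425
handle 310 (array([ 539.1, -305.8]), array([220.7,  32.9]), 4.52)
pipe top 495 (array([512.2,  44.9]), array([109.6,  45.2]), 84.35) 122.67984480144638 [5.19869521e-02 5.09507146e+02]
stand base 1407 (array([559.8,  34.1]), array([307.4, 178.4]), 89.71)
cores 257 (array([490.5, 344.2]), array([59.8, 54.6]), 73.72) 71.55915185309946
cradle rim 72 (array([524.9, 329.8]), array([87.3,  8. ]), 72.1)
cradle all 627 (array([536.4, 340.5]), array([142. , 134.3]), 85.68)
scene bench z 0.5723472872851053
tray 1017 (array([ 578.9, -294.8]), array([362.1, 121.4]), 10.12)
pusher 664 (array([ 540.8, -305.7]), array([220.8,  32. ]), 6.28) 39.74190676207828
handle 434 (array([ 540.9, -305.7]), array([221. ,  32.3]), 6.51)
pipe top 392 (array([516.5,  42.2]), array([110.5,  42.7]), 86.93) 118.5685608798441 [7.78495501e-02 5.15506813e+02]
stand base 1109 (array([557.7,  39.6]), array([301.2, 175. ]), 89.85)
cores 199 (array([492.8, 342.6]), array([62.3, 57.9]), 76.52) 69.2639611743927
cradle rim 84 (array([523.7, 327.3]), array([90.1, 17.4]), 71.28)
cradle all 600 (array([510.8, 330.5]), array([96.7, 81.6]), -88.54)
```

View pics/crop1.png

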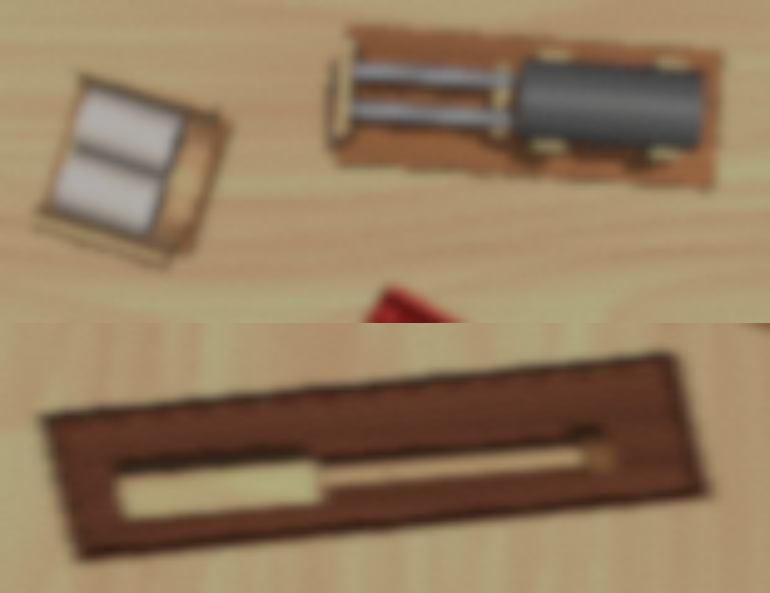

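The crop confirms the choice: wooden cradle at (240,218), with the two cores shifted to its +y end. The pusher lies off-centre in its tray, towards -y. Next I refine the axes.

```bash
cat >> h.py <<'E'
def fitline(P): # PCA: centre, yaw deg, extents along/across (1-99%)
    P=P[~np.isnan(P[:,0])]; c=P[:,:2].mean(0); d=np.linalg.svd(P[:,:2]-c,full_matrices=False)[2][0]; d*=np.sign(d@[1,1])
    n=np.array([-d[1],d[0]]); a=(P[:,:2])@d; b=P[:,:2]@n
    la,ha=np.percentile(a,[.5,99.5]); lb,hb=np.percentile(b,[1,99]); m=d*(la+ha)/2+n*(lb+hb)/2
    return np.round(m,1),round(np.degrees(np.arctan2(d[1],d[0])),2),np.round([ha-la,hb-lb],1),len(P),np.round(np.nanpercentile(P[:,2],[5,50,95]),1)
E
python3 - <<'E'
from h import *
for n in("top","scene"):
    c,W=cloud(n); h=W[...,2]; hsv=cv2.cvtColor(c["color"],cv2.COLOR_BGR2HSV)
    X,Y=W[...,0],W[...,1]
    b=np.array([np.cos(np.radians(6.5)),np.sin(np.radians(6.5))]); s=(X-541)*b[0]+(Y+305.7)*b[1]; t=-(X-541)*b[1]+(Y+305.7)*b[0]
    reg=(abs(s)<125)&(abs(t)<30)
    print(n,"handle",fitline(W[reg&(s<-30)&(h>30)&(h<48)]))
    print("dowel",fitline(W[reg&(s>-10)&(s<95)&(h>21)&(h<40)&(abs(t)<16)]))
    print("pusher",fitline(W[reg&(h>24)&(h<48)]))
    tr=(abs(X-550)<190)&(abs(Y+297)<100)&(h>3)&(h<30)&(hsv[...,2]<115)&(hsv[...,1]>90)
    print("tray",fitline(W[tr]))
    # pipe: ridge by weighting
    st=(abs(X-512)<60)&(Y>-40)&(Y<120)
    print("pipe",fitline(W[st&(h>100)&(h<125)]))
    print("rails",fitline(W[(abs(X-512)<60)&(Y>100)&(Y<200)&(h>55)&(h<78)]))
    print("board",fitline(W[(abs(X-512)<60)&(Y>100)&(Y<230)&(h>79)&(h<92)]))
    cr=(abs(X-490)<70)&(abs(Y-335)<75)
    print("cores",fitline(W[cr&(hsv[...,1]<70)&(hsv[...,2]>120)&(h>52)]))
    print("cradle rims",fitline(W[cr&(h>58)&(h<67)&(hsv[...,1]>70)]),"base",fitline(W[cr&(h>7)]))
E
```

```text
top handle (array([ 470. , -311.3]), np.float64(6.76), array([81.5, 31.2]), 276, array([33. , 38.4, 43.2]))
dowel (array([ 582.7, -298.6]), np.float64(6.25), array([103.4,  16.4]), 167, array([22.4, 28.3, 33.3]))
pusher (array([ 540.9, -303.4]), np.float64(6.21), array([223.2,  31.5]), 535, array([25.6, 35.9, 42.1]))
tray (array([ 546.7, -296. ]), np.float64(7.03), array([291.1, 111.6]), 2506, array([ 4. ,  8.3, 21.5]))
pipe (array([511.9,  44.5]), np.float64(86.1), array([109.3,  46.1]), 578, array([102. , 112.6, 118.5]))
rails (array([521.9, 151.8]), np.float64(84.19), array([97.8, 39.4]), 228, array([61.4, 69.8, 74.4]))
board (array([523.7, 206. ]), np.float64(-4.11), array([58. ,  7.8]), 56, array([79.5, 84.7, 87.6]))
cores (array([481.6, 346.6]), np.float64(-12.62), array([76.9, 60.8]), 453, array([58.3, 66.6, 71.4]))
cradle rims (array([480.1, 344.9]), np.float64(-18.35), array([102.8,  85.9]), 123, array([58.9, 63.4, 66.5])) base (array([480.1, 343.4]), np.float64(-20.45), array([104. ,  97.7]), 1051, array([13.1, 60.2, 70.3]))
scene handle (array([ 471.1, -314. ]), np.float64
[... 298 characters left out ...]
2]), np.float64(8.14), array([293.8, 109.2]), 3997, array([ 4. ,  6.9, 19.3]))
pipe (array([516.5,  42.3]), np.float64(84.79), array([109.6,  42.2]), 477, array([102.2, 112.2, 116.1]))
rails (array([529.7, 151.8]), np.float64(86.54), array([98.3, 46.7]), 203, array([59.2, 68.9, 73.1]))
board (array([527.8, 203.2]), np.float64(-4.2), array([59.1, 10.9]), 52, array([79.6, 83.2, 86.1]))
cores (array([479.2, 347.6]), np.float64(-25.2), array([87.8, 63.6]), 281, array([56.4, 65.3, 69.9]))
cradle rims (array([481.8, 342.1]), np.float64(-16.0), array([106.2,  89.5]), 117, array([58.3, 62.6, 65.6])) base (array([483.8, 339.1]), np.float64(3.86), array([117.3, 110.6]), 917, array([10.5, 54.1, 68.2]))
```

```bash
cat >> h.py <<'E'
def to(x,y,z,yawdeg):
    s=robot.state(); p=s["tcp_pos"]; q=s["orientation"]
    from scipy.spatial.transform import Rotation as R
    M=R.from_quat(q).as_matrix(); yw=np.arctan2(M[1,0],M[0,0]); t=np.radians(yawdeg)
    d=np.array([x,y,z])-p; c,sn=np.cos(t),np.sin(t)
    print("t",round(s["time_s"],2),"tcp",p.round(1),"yaw",round(np.degrees(yw),2),"tilt",M[2].round(3),"F",s["contact_force"].round(1),"op",round(s["opening"],1),s["gripper_force"],"j",s["joint_pos"].round(2))
    print("turn",round(yw-t,3),"then cm x,y,z",np.round([d[0]*c+d[1]*sn,d[0]*sn-d[1]*c,-d[2]],1)/10)
E
python3 -m crank '[-0.15,0,0,0,0.104, -0.15,0,0,0,0.104, -0.15,0,0,0,0.104, -0.15,4,-2,0,0, -0.15,4,-2,0,0, -0.15,4,-2,0,0, -0.15,4,-2,0,0, -0.15,4,-2,0,0, -0.15,4,-2,0,0, -0.15,4,-2,0,0]'
python3 -m crank '[-0.15,1.5,-2,4,0, -0.15,0,0,4,0, -0.15,0,0,0,0]'
python3 -c "
from h import *
to(500,-309.5,70,6.25)"
```

```text
time_s: 1.3
tcp_pos: [489.2, -331.2, 231.3]
orientation: [0.999, 0.054, 0.0, 0.0]
contact_force: [0.5, -0.8, -0.3]
opening: 49.3
gripper_force: 0.0
time_s: 1.6
tcp_pos: [498.1, -307.2, 145.8]
orientation: [0.998, 0.055, -0.004, -0.004]
contact_force: [-0.6, 0.1, -0.2]
opening: 49.0
gripper_force: 0.0
t 1.6 tcp [ 498.1 -307.2  145.8] yaw 6.35 tilt [-0.008 -0.009 -1.   ] F [-0.6  0.1 -0.2] op 49.0 0.0 j [-0.74  0.4   1.56 -0.    1.2   0.72]
turn 0.002 then cm x,y,z [0.16 0.25 7.58]
```

```bash
python3 -m crank '[-0.15,0.1,0.1,3,0, -0.15,0,0,3,0, -0.15,0,0,2.5,0, -0.15,0,0,1.5,0, -0.15,0,0,0,0, -0.15,0,0,0,0]'
python3 -c "
from h import *
to(500,-309.5,9,6.25)
c=robot.capture('scene'); u=px(c,(500,-309,30)).astype(int); print(u)
cv2.imwrite('pics/s2.png',cv2.resize(c['color'][u[1]-60:u[1]+60,max(0,u[0]-80):u[0]+80],(800,600)))"
```

```text
time_s: 2.2
tcp_pos: [502.2, -313.1, 52.9]
orientation: [0.999, 0.054, 0.001, 0.001]
contact_force: [-0.4, -0.2, -0.0]
opening: 49.3
gripper_force: 0.0
t 2.2 tcp [ 502.2 -313.1   52.9] yaw 6.18 tilt [ 0.001  0.001 -1.   ] F [-0.4 -0.2 -0. ] op 49.3 0.0 j [-0.75  0.5   1.65 -0.    0.99  0.72]
turn -0.001 then cm x,y,z [-0.18 -0.38  4.39]
[194 292]
```

View pics/s2.png

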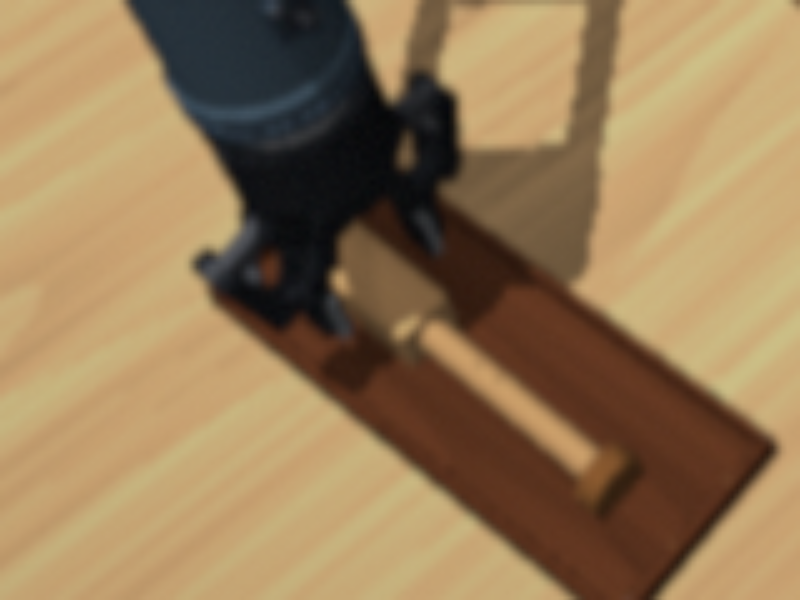

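The fingers straddle the handle, with tips at about (340,325) and (435,245) and the handle between them. I go down and grip.

```bash
python3 -m crank '[-0.15,-0.2,-0.35,1,0, -0.15,0,0,1.5,0, -0.15,0,0,1.3,0, -0.15,0,0,0.5,0, 0.6,0,0,0,0, 1,0,0,0,0, 1,0,0,0,0, 1,0,0,0,0, 1,0,0,0,0,1,0,0,0,0]'
python3 -c "
from h import *
to(500,-309.5,9,6.25)"
```

```text
time_s: 3.25
tcp_pos: [499.4, -308.6, 8.5]
orientation: [0.999, 0.054, 0.0, 0.0]
contact_force: [-0.1, 0.3, -1.8]
opening: 31.2
gripper_force: 59.7
t 3.25 tcp [ 499.4 -308.6    8.5] yaw 6.24 tilt [ 0.  0. -1.] F [-0.1  0.3 -1.8] op 31.2 59.69942092895508 j [-0.74  0.55  1.69 -0.    0.9   0.72]
turn -0.0 then cm x,y,z [ 0.05  0.1  -0.05]
```

```bash
python3 -m crank '[1,0,0,-1.5,0, 1,0,0,-3,0, 1,0,0,-3,0, 1,0,0,-3,0, 1,0,0,-3,0, 1,0,0,-1,0, 1,0,0,0,0, 1,0,0,0,-0.1, 1,0,0,0,-0.13, 1,0,0,0,-0.13]'
python3 -m crank '[1,0,0,0,-0.13, 1,0,0,0,-0.13, 1,0,0,0,-0.13, 1,0,0,0,-0.13, 1,0,0,0,-0.13, 1,0,0,0,-0.13, 1,0,0,0,-0.13, 1,0,0,0,-0.12, 1,0,0,0,0, 1,0,0,0,0]'
python3 -c "
from h import *
to(497,-196.6,76.5,85.9)"
```

```text
time_s: 4.25
tcp_pos: [498.3, -307.7, 150.8]
orientation: [0.972, 0.235, -0.001, -0.002]
contact_force: [0.5, 0.3, -1.1]
opening: 31.3
gripper_force: 59.9
time_s: 5.25
tcp_pos: [498.7, -308.0, 151.6]
orientation: [0.733, 0.68, -0.0, -0.001]
contact_force: [-0.3, -1.0, -1.0]
opening: 31.1
gripper_force: 59.9
t 5.25 tcp [ 498.7 -308.   151.6] yaw 85.69 tilt [ 0.002 -0.002 -1.   ] F [-0.3 -1.  -1. ] op 31.1 59.895983934402466 j [-0.74  0.39  1.56  0.    1.2  -0.67]
turn -0.004 then cm x,y,z [11.1  -0.96  7.51]
```

```bash
python3 -m crank '[1,2,-0.3,1,-0.004, 1,3,-0.3,2,0, 1,3,-0.3,2,0, 1,2,0,1.5,0, 1,1,0,0.9,0, 1,0,0,0,0, 1,0,0,0,0, 1,0,0,0,0]'
cat > m.py <<'E'
from h import *
to(497,-196.6,76.5,85.9)
ax=np.array([np.cos(np.radians(85.9)),np.sin(np.radians(85.9))]); nn=np.array([-ax[1],ax[0]]); O=np.array([514.2,43.4])
for n in("top","scene"):
    c,W=cloud(n); h=W[...,2]; s=(W[...,:2]-O)@ax; t=(W[...,:2]-O)@nn
    pipe=(abs(s)<56)&(abs(t)<30)&(h>100)&(h<125); dow=(s<-65)&(s>-180)&(abs(t)<22)&(h>80)&(h<115)
    for nm,m in(("pipe",pipe),("pusher",dow)):
        P=np.c_[s[m],t[m],h[m]]
        print(n,nm,len(P),"s",np.percentile(P[:,0],[0.5,99.5]).round(1),end=" ")
        for a in (range(-50,51,25) if nm=="pipe" else range(-170,-60,20)):
            Q=P[abs(P[:,0]-a)<12]
            if len(Q)>8: print((a,*( (np.percentile(Q[:,1],[3,97]).mean()).round(1), np.percentile(Q[:,2],90).round(1))),end=" ")
        print()
    u=px(c,(508,-50,90)).astype(int)
    cv2.imwrite(f'pics/m_{n}.png',cv2.resize(c['color'][u[1]-40:u[1]+40,u[0]-60:u[0]+60],(600,400)))
a=cv2.imread('pics/m_top.png');b=cv2.imread('pics/m_scene.png'); cv2.imwrite('pics/m1.png',cv2.resize(np.vstack([a,b]),(450,600)))
E
python3 m.py
```

```text
time_s: 6.05
tcp_pos: [498.7, -199.7, 80.2]
orientation: [0.731, 0.682, 0.0, 0.001]
contact_force: [0.1, 0.2, -1.4]
opening: 31.2
gripper_force: 59.9
t 6.05 tcp [ 498.7 -199.7   80.2] yaw 86.03 tilt [-0.001  0.002 -1.   ] F [ 0.1  0.2 -1.4] op 31.2 59.904393553733826 j [-0.59  0.38  1.76 -0.    0.99 -0.52]
turn 0.002 then cm x,y,z [ 0.3  -0.2   0.37]
top pipe 580 s [-53.7  55.3] (-50, np.float64(2.1), np.float64(117.5)) (-25, np.float64(2.9), np.float64(118.0)) (0, np.float64(1.9), np.float64(117.9)) (25, np.float64(2.4), np.float64(117.1)) (50, np.float64(1.9), np.float64(116.7)) 
top pusher 190 s [-178.6  -86.6] (-170, np.float64(1.1), np.float64(106.0)) (-150, np.float64(1.2), np.float64(103.9)) (-130, np.float64(1.4), np.float64(105.5)) (-110, np.float64(0.5), np.float64(110.2)) (-90, np.float64(1.8), np.float64(111.3)) 
scene pipe 473 s [-55.6  53. ] (-50, np.float64(-2.8), np.float64(115.6)) (-25, np.float64(-3.4), np.float64(115.7)) (0, np.float64(-3.5), np.float64(115.9)) (25, np.float64(-3.8), np.float64(115.5)) (50, np.float64(-4.2), np.float64(115.8)) 
scene pusher 234 s [-178.2  -89.6] (-170, np.float64(-2.7), np.float64(102.9)) (-150, np.float64(-2.0), np.float64(103.3)) (-130, np.float64(-2.5), np.float64(103.3)) (-110, np.float64(-3.2), np.float64(106.8)) (-90, np.float64(-3.0), np.float64(109.8))
```

View pics/m1.png

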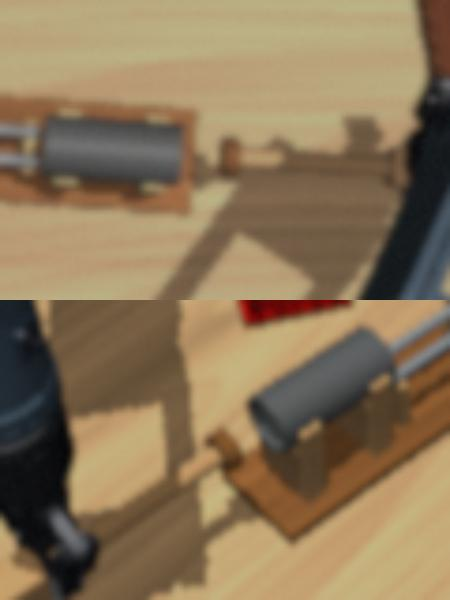

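Lateral alignment is within 1 mm in both views: foot at (230,155) against pipe mouth (185,150) in the top view. The pusher is 3.7 mm high, so I lower it and insert.

```bash
python3 -m crank '[1,0,-0.1,0.4,0, 1,0,0,0,0, 1,1,0,0,0, 1,1,0,0,0, 1,1,0,0,0, 1,1,0,0,0, 1,0.5,0,0,0, 1,0,0,0,0]'
python3 m.py
```

```text
time_s: 6.95
tcp_pos: [500.0, -152.1, 75.4]
orientation: [0.73, 0.683, 0.0, -0.0]
contact_force: [0.5, 0.3, -0.4]
opening: 31.0
gripper_force: 59.9
t 6.95 tcp [ 500.  -152.1   75.4] yaw 86.19 tilt [ 0. -0. -1.] F [ 0.5  0.3 -0.4] op 31.0 59.90445792675018 j [-0.51  0.37  1.8   0.    0.97 -0.44]
turn 0.005 then cm x,y,z [-4.46  0.02 -0.11]
top pipe 581 s [-54.2  55.2] (-50, np.float64(2.0), np.float64(116.4)) (-25, np.float64(3.0), np.float64(118.1)) (0, np.float64(2.8), np.float64(117.7)) (25, np.float64(2.2), np.float64(117.5)) (50, np.float64(2.0), np.float64(116.6)) 
top pusher 219 s [-177.9  -65.8] (-170, np.float64(2.9), np.float64(106.6)) (-150, np.float64(3.4), np.float64(102.1)) (-130, np.float64(3.4), np.float64(99.0)) (-110, np.float64(3.4), np.float64(99.3)) (-90, np.float64(3.1), np.float64(100.4)) (-70, np.float64(4.2), np.float64(100.3)) 
scene pipe 484 s [-55.7  53.8] (-50, np.float64(-4.1), np.float64(115.7)) (-25, np.float64(-3.8), np.float64(116.0)) (0, np.float64(-4.2), np.float64(116.3)) (25, np.float64(-4.3), np.float64(115.8)) (50, np.float64(-3.1), np.float64(115.9)) 
scene pusher 192 s [-159.8  -65.9] (-150, np.float64(-0.4), np.float64(98.8)) (-130, np.float64(-0.9), np.float64(98.8)) (-110, np.float64(-0.7), np.float64(99.1)) (-90, np.float64(-0.0), np.float64(99.0)) (-70, np.float64(-0.4), np.float64(98.4))
```

```bash
python3 -m crank '[1,0.3,0.2,-0.1,0, 1,0.4,0,0,0, 1,0.4,0,0,0, 1,0.4,0,0,0, 1,0.4,0,0,0, 1,0.4,0,0,0]'; python3 -m crank '[1,0.4,0,0,0, 1,0.4,0,0,0, 1,0.4,0,0,0, 1,0.4,0,0,0, 1,0.4,0,0,0, 1,0.4,0,0,0]'; python3 m.py | grep -v pipe
```

```text
time_s: 7.65
tcp_pos: [504.3, -133.2, 77.0]
orientation: [0.731, 0.683, -0.001, 0.002]
contact_force: [-1.0, -10.4, -1.5]
opening: 31.4
gripper_force: 59.9
time_s: 8.25
tcp_pos: [505.9, -109.1, 76.9]
orientation: [0.731, 0.683, -0.001, 0.002]
contact_force: [-1.0, -10.6, -1.1]
opening: 30.9
gripper_force: 59.9
t 8.25 tcp [ 505.9 -109.1   76.9] yaw 86.13 tilt [-0.005  0.002 -1.   ] F [ -1.  -10.6  -1.1] op 30.9 59.92670238018036 j [-0.43  0.36  1.81 -0.    0.96 -0.36]
turn 0.004 then cm x,y,z [-8.79 -0.26  0.04]
top pusher 111 s [-130.6  -66.6] (-130, np.float64(-1.4), np.float64(102.0)) (-110, np.float64(0.6), np.float64(102.5)) (-90, np.float64(0.7), np.float64(102.5)) (-70, np.float64(1.2), np.float64(101.7)) 
scene pusher 215 s [-179.8  -65.6] (-170, np.float64(-2.5), np.float64(109.0)) (-150, np.float64(4.6), np.float64(112.6)) (-110, np.float64(-3.1), np.float64(100.0)) (-90, np.float64(-3.7), np.float64(100.1)) (-70, np.float64(-3.6), np.float64(99.1))
```

```bash
python3 -m crank '[1,0.4,0,0,0, 1,0.4,0,0,0, 1,0.4,0,0,0, 1,0.4,0,0,0, 1,0.4,0,0,0, 1,0.4,0,0,0, 1,0.4,0,0,0, 1,0.4,0,0,0]'; python3 -m crank '[1,0.4,0,0,0, 1,0.4,0,0,0, 1,0.4,0,0,0, 1,0.4,0,0,0, 1,0.4,0,0,0, 1,0.4,0,0,0]'
cat > k.py <<'E'
from h import *
to(497,-196.6,76.5,85.9)
ax=np.array([np.cos(np.radians(85.9)),np.sin(np.radians(85.9))]); nn=np.array([-ax[1],ax[0]]); O=np.array([514.2,43.4])
print("tcp s",((robot.state()["tcp_pos"][:2]-O)@ax).round(1))
for n in("top","scene"):
    c,W=cloud(n); h=W[...,2]; s=(W[...,:2]-O)@ax; t=(W[...,:2]-O)@nn; hsv=cv2.cvtColor(c["color"],cv2.COLOR_BGR2HSV)
    m=(s>57)&(s<160)&(abs(t)<30)&(h>90)&(h<120)&(hsv[...,1]<80)
    if m.sum()>20: print(n,"core",fitline(W[m]),"s",np.percentile(s[m],[1,99]).round(1),"t",np.percentile(t[m],[2,98]).round(1))
E
python3 k.py
```

```text
time_s: 9.15
tcp_pos: [507.2, -74.0, 76.2]
orientation: [0.731, 0.683, -0.0, -0.0]
contact_force: [-0.5, 0.8, -0.4]
opening: 30.7
gripper_force: 59.9
time_s: 9.75
tcp_pos: [509.0, -50.3, 76.3]
orientation: [0.731, 0.683, 0.0, 0.0]
contact_force: [0.1, -1.0, -1.2]
opening: 31.3
gripper_force: 59.9
t 9.75 tcp [509.  -50.3  76.3] yaw 86.1 tilt [-0.  0. -1.] F [ 0.1 -1.  -1.2] op 31.3 59.85946297645569 j [-0.32  0.35  1.83 -0.    0.96 -0.25]
turn 0.003 then cm x,y,z [-14.68  -0.15  -0.02]
tcp s -93.8
top core (array([518.9, 134.7]), np.float64(82.65), array([63. , 38.4]), 272, array([ 94.4, 104.9, 110.8])) s [ 60.9 121.7] t [-17.   20.4]
scene core (array([524.4, 133.5]), np.float64(85.27), array([62.9, 33. ]), 215, array([ 92.5, 103.7, 108.2])) s [ 59.1 121.1] t [-20.1  12. ]
```

```bash
python3 -m crank '[1,0.3,0,0,0, 1,0.3,0,0,0, 1,0.3,0,0,0, 1,0.3,0,0,0, 1,0,0,0,0, 1,0,0,0,0]'; python3 k.py
python3 -m crank '[1,-1,0,0,0, 1,-2,0,0,0, 1,-2,0,0,0, 1,-2,0,0,0, 1,-2,0,0,0, 1,-2,0,0,0, 1,-2,0,0,0, 1,-2,0,0,0, 1,0,0,0,0,1,0,0,0,0]'; python3 k.py
```

```text
time_s: 10.45
tcp_pos: [509.7, -38.4, 76.3]
orientation: [0.731, 0.683, 0.0, -0.0]
contact_force: [0.8, -0.6, -0.8]
opening: 30.9
gripper_force: 59.9
t 10.45 tcp [509.7 -38.4  76.3] yaw 86.12 tilt [ 0. -0. -1.] F [ 0.8 -0.6 -0.8] op 30.9 59.86515283584595 j [-0.29  0.35  1.83  0.    0.96 -0.23]
turn 0.004 then cm x,y,z [-15.87  -0.14  -0.02]
tcp s -81.9
top core (array([519.5, 147.1]), np.float64(84.82), array([62.6, 37.7]), 270, array([ 94.7, 104.8, 110.2])) s [ 72.9 135.2] t [-16.2  20.6]
scene core (array([524.8, 138.7]), np.float64(87.1), array([75.4, 34.5]), 208, array([ 92. , 104.4, 108.5])) s [ 61.6 133. ] t [-20.6  12.1]
time_s: 11.55
tcp_pos: [499.2, -188.9, 76.2]
orientation: [0.731, 0.682, 0.0, -0.0]
contact_force: [-0.7, -0.2, -0.8]
opening: 31.0
gripper_force: 59.9
t 11.55 tcp [ 499.2 -188.9   76.2] yaw 86.01 tilt [ 0. -0. -1.] F [-0.7 -0.2 -0.8] op 31.0 59.86447334289551 j [-0.57  0.39  1.77  0.    0.98 -0.5 ]
turn 0.002 then cm x,y,z [-0.79 -0.17 -0.03]
tcp s -232.8
top core (array([519.9, 148.7]), np.float64(84.81), array([59.4, 37.8]), 261, array([ 94.4, 104.8, 110.6])) s [ 76.1 135.2] t [-16.5  20.5]
scene core (array([526.7, 145.8]), np.float64(80.73), array([61. , 35.9]), 228, array([ 91.5, 103.3, 108.3])) s [ 73. 133.] t [-20.9  13.1]
```

```bash
python3 -m crank '[1,-1,0,-1.5,0, 1,-2,0,-3,0, 1,-2,0,-3,0, 1,-2,0,0,0.1, 1,-2,0,0,0.125, 1,-1,0,0,0.125, 1,0,0,0,0.125, 1,0,0,0,0.125, 1,0,0,0,0.125, 1,0,0,0,0.125]'
python3 -m crank '[1,0,0,0,0.125, 1,0,0,0,0.125, 1,0,0,0,0.125, 1,0,0,0,0.125, 1,0,0,0,0.025, 1,0,0,0,0, 1,0,0,0,0]'
python3 -c "
from h import *
to(505.9,-303.6,60,7.2)"
```

```text
time_s: 12.65
tcp_pos: [488.6, -286.3, 151.1]
orientation: [0.948, 0.319, -0.0, -0.0]
contact_force: [0.2, 0.8, -0.9]
opening: 30.9
gripper_force: 59.9
time_s: 13.35
tcp_pos: [488.6, -287.0, 151.3]
orientation: [0.998, 0.065, -0.0, -0.0]
contact_force: [0.5, 0.6, -0.8]
opening: 31.0
gripper_force: 59.9
t 13.35 tcp [ 488.6 -287.   151.3] yaw 7.49 tilt [-0. -0. -1.] F [ 0.5  0.6 -0.8] op 31.0 59.874860644340515 j [-0.73  0.35  1.61  0.    1.18  0.71]
turn 0.005 then cm x,y,z [1.5  1.87 9.13]
```

```bash
python3 -m crank '[1,0.5,0.6,1,0, 1,0.5,0.6,2,0, 1,0.5,0.6,3,0, 1,0,0,3,0, 1,0,0,2,0, 1,0,0,1,0, 1,0,0,0.5,0, 1,0,0,0,0, 1,0,0,0,0]'
python3 -c "
from h import *
to(505.9,-303.6,9.5,7.2)
c,W=cloud('scene'); h=W[...,2]; m=(W[...,0]>520)&(W[...,0]<720)&(abs(W[...,1]+290)<25)&(h>32)&(h<70); print(fitline(W[m]))"
```

```text
time_s: 14.25
tcp_pos: [506.4, -303.9, 27.3]
orientation: [0.998, 0.064, 0.001, 0.001]
contact_force: [0.5, -0.3, -1.1]
opening: 31.3
gripper_force: 59.9
t 14.25 tcp [ 506.4 -303.9   27.3] yaw 7.34 tilt [ 0.001  0.001 -1.   ] F [ 0.5 -0.3 -1.1] op 31.3 59.88510310649872 j [-0.73  0.53  1.67 -0.    0.94  0.71]
turn 0.002 then cm x,y,z [-0.05 -0.04  1.78]
(array([ 591.1, -294.7]), np.float64(6.64), array([142.9,  27.9]), 485, array([40.5, 48.6, 57.7]))
```

```bash
python3 -m crank '[1,0,0,0.5,0, 1,0,0,0.5,0, 1,0,0,0.4,0, 1,0,0,0.3,0, 1,0,0,0.1,0, 1,0,0,0,0, 0.1,0,0,0,0, -0.1,0,0,0,0, -0.1,0,0,0,0, -0.1,0,0,0,0]'
python3 -m crank '[-0.1,0,0,-1,0, -0.1,0,0,-3,0, -0.1,0,0,-4,0, -0.1,0,0,-4,0, -0.1,0,0,-4,0, -0.1,-4,0,0,-0.1, -0.1,-2,0,0,-0.13, -0.1,0,0,0,-0.13, -0.1,0,0,0,-0.13, -0.1,0,0,0,-0.13]'
python3 -c "
from h import *
to(521.6,147,180,85.9)
c=robot.capture('top'); u=px(c,(540,-300,20)).astype(int); a=c['color'][u[1]-60:u[1]+60,u[0]-50:u[0]+50]
cv2.imwrite('pics/tray2.png',cv2.resize(a,(500,600)))
for n in('top','scene'):
  c,W=cloud(n);X,Y,h=W[...,0],W[...,1],W[...,2]; m=(abs(X-545)<130)&(abs(Y+302)<35)&(h>24)&(h<48); print(fitline(W[m]))
"
```

```text
time_s: 15.3
tcp_pos: [505.9, -303.5, 8.5]
orientation: [0.998, 0.064, 0.0, 0.0]
contact_force: [-0.2, 0.2, 0.3]
opening: 46.7
gripper_force: 0.0
time_s: 16.3
tcp_pos: [446.4, -313.1, 169.4]
orientation: [0.93, 0.368, 0.0, 0.001]
contact_force: [0.2, 0.2, -0.5]
opening: 47.2
gripper_force: 0.0
t 16.3 tcp [ 446.4 -313.1  169.4] yaw 43.12 tilt [ 0.     0.001 -1.   ] F [ 0.2  0.2 -0.5] op 47.2 0.0 j [-0.82  0.3   1.64  0.    1.2   0.  ]
turn -0.747 then cm x,y,z [46.43  4.21 -1.06]
(array([ 547.2, -296.7]), np.float64(7.28), array([222.3,  31.9]), 541, array([26.1, 36. , 42.5]))
(array([ 550.2, -299.6]), np.float64(7.37), array([223.3,  30.9]), 802, array([26. , 35.3, 40. ]))
```

View pics/tray2.png

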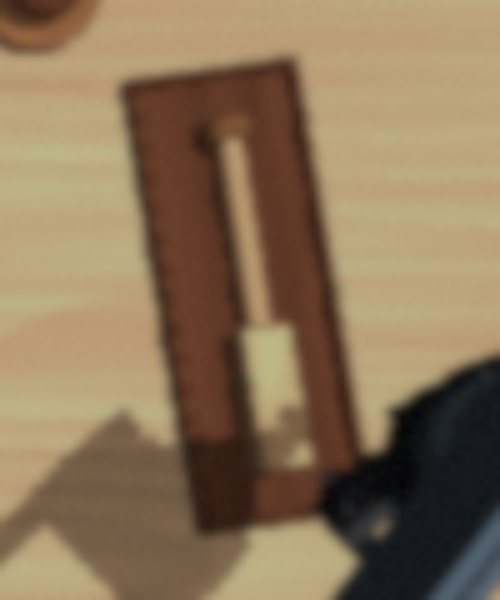

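The pusher lies flat and centred in the tray: handle at (275,400), foot at (230,125). Next, the core.

```bash
python3 -m crank '[-0.65,0,0,0,-0.125, -0.65,0,0,0,-0.125, -0.65,0,0,0,-0.125, -0.65,0,0,0,-0.125, -0.65,0,0,0,-0.125, -0.65,0,0,0,-0.122, -0.65,2,0.2,0,0, -0.65,4,0.4,0,0, -0.65,4,0.4,0,0, -0.65,4,0.4,0,0]'
python3 -m crank '[-0.65,4,0.4,0,0, -0.65,4,0.4,0,0, -0.65,4,0.4,0,0, -0.65,4,0.4,0,0, -0.65,4,0.4,0,0, -0.65,4,0.4,0,0, -0.65,4,0.3,0,0, -0.65,3,0,0,0, -0.65,1,0,0,0, -0.65,0,0,0,0]'
python3 -m crank '[-0.65,0,0,0,0,-0.65,0,0,0,0]'
python3 -c "
from h import *
to(522.8,147.1,75,85.9)"
```

```text
time_s: 17.45
tcp_pos: [471.2, -173.2, 168.6]
orientation: [0.735, 0.678, 0.0, 0.0]
contact_force: [0.4, 0.2, 0.2]
opening: 70.5
gripper_force: 0.0
time_s: 18.45
tcp_pos: [522.2, 143.8, 168.4]
orientation: [0.733, 0.68, -0.0, 0.0]
contact_force: [0.2, 0.2, 0.2]
opening: 70.0
gripper_force: 0.0
time_s: 18.65
tcp_pos: [522.4, 141.3, 168.3]
orientation: [0.734, 0.679, -0.0, 0.0]
contact_force: [0.4, 1.1, 0.7]
opening: 70.6
gripper_force: 0.0
t 18.65 tcp [522.4 141.3 168.3] yaw 85.52 tilt [-0. -0. -1.] F [0.4 1.1 0.7] op 70.6 0.0 j [ 0.06  0.29  1.65 -0.    1.2   0.14]
turn -0.007 then cm x,y,z [ 0.59 -0.    9.33]
```

```bash
python3 -m crank '[-0.65,0.3,0,1,-0.007, -0.65,0.3,0,2,0, -0.65,0,0,2,0, -0.65,0,0,1.5,0, -0.65,0,0,1.2,0, -0.65,0,0,0.8,0, -0.65,0,0,0.5,0, -0.65,0,0,0.3,0, -0.65,0,0,0,0, -0.65,0,0,0,0]'
python3 -c "
from h import *
to(522.8,147.1,75,85.9)
c=robot.capture('scene'); u=px(c,(522,147,90)).astype(int); cv2.imwrite('pics/g1.png',cv2.resize(c['color'][u[1]-45:u[1]+45,u[0]-60:u[0]+60],(800,600)))"
```

```text
time_s: 19.65
tcp_pos: [523.2, 148.6, 75.8]
orientation: [0.731, 0.682, 0.0, 0.0]
contact_force: [-1.0, -0.4, -0.6]
opening: 70.4
gripper_force: 0.0
t 19.65 tcp [523.2 148.6  75.8] yaw 86.05 tilt [ 0.     0.001 -1.   ] F [-1.  -0.4 -0.6] op 70.4 0.0 j [ 0.07  0.4   1.75 -0.    0.99  0.14]
turn 0.003 then cm x,y,z [-0.16 -0.03  0.08]
```

View pics/g1.png

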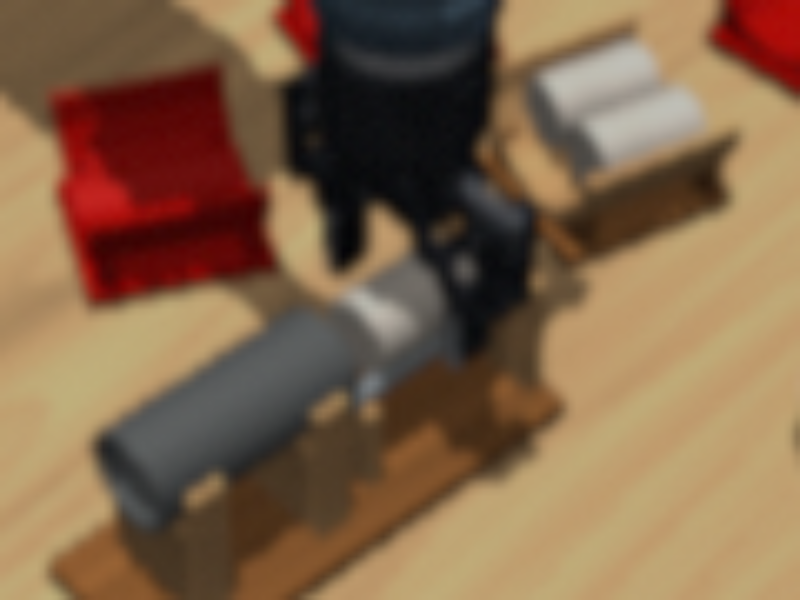

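The core sits between the open fingers at about (400,300). I lower 1.5 mm and close.

```bash
python3 -m crank '[-0.65,-0.1,0,0.15,0, -0.3,0,0,0,0, 0,0,0,0,0, 0.3,0,0,0,0, 1,0,0,0,0, 1,0,0,0,0, 1,0,0,0,0, 1,0,0,0,0, 1,0,0,0,0]'
python3 k.py
python3 - <<'E'
from h import *
for n in("top","scene"):
    c,W=cloud(n); hsv=cv2.cvtColor(c["color"],cv2.COLOR_BGR2HSV); X,Y,h=np.moveaxis(W,-1,0)
    cr=(abs(X-490)<75)&(abs(Y-335)<75)
    a=np.radians(72); d=np.array([np.cos(a),np.sin(a)]); e=np.array([-d[1],d[0]]); S=(X-481)*d[0]+(Y-343)*d[1]; T=(X-481)*e[0]+(Y-343)*e[1]
    r=cr&(hsv[...,1]>70)&(h>57)&(h<68)
    for nm,m in(("rim+",r&(T>30)),("rim-",r&(T<-30)),("base",cr&(h>8)&(h<75)&(abs(S)<62)&(abs(T)<56))):
        P=W[m]; print(n,nm,len(P), fitline(P) if len(P)>15 else 0,"T",np.percentile(T[m],[2,98]).round(1),"S",np.percentile(S[m],[2,98]).round(1))
    w=cr&(hsv[...,1]<75)&(hsv[...,2]>110)&(h>45)&(h<80)&(abs(T)<42)
    for nm,m in(("core+",w&(T>3)),("core-",w&(T<-3)),("both",w)):
        print(n,nm,fitline(W[m]),"T",np.percentile(T[m],[2,98]).round(1),"S",np.percentile(S[m],[2,98]).round(1))
    # groove: lowest cores height vs T
    print([(t,np.median(h[w&(abs(T-t)<2)&(abs(S-12)<25)]).round(1)) for t in range(-30,31,4)])
E
```

```text
time_s: 20.6
tcp_pos: [523.1, 147.6, 74.3]
orientation: [0.731, 0.682, 0.0, 0.0]
contact_force: [-0.7, 0.3, 4.7]
opening: 38.3
gripper_force: 59.9
t 20.6 tcp [523.1 147.6  74.3] yaw 86.05 tilt [ 0.     0.001 -1.   ] F [-0.7  0.3  4.7] op 38.3 59.94776487350464 j [ 0.07  0.4   1.75 -0.    0.99  0.14]
turn 0.003 then cm x,y,z [-34.52  -0.14  -0.22]
tcp s 104.6
scene core (array([520.4, 131.5]), np.float64(-21.87), array([52. , 34.6]), 175, array([ 92.2, 103.6, 114.7])) s [ 73.3 110.7] t [-27.6  21.9]
top rim+ 72 (array([434.6, 358.9]), np.float64(72.7), array([89.9,  7.6]), 72, array([58.8, 63.2, 67.3])) T [45.2 52.7] S [-42.7  43.5]
top rim- 67 (array([524.9, 329.9]), np.float64(72.37), array([87.1,  7.6]), 67, array([57.9, 62.7, 66.3])) T [-49.6 -42. ] S [-42.1  43.1]
top base 1048 (array([479.5, 343.5]), np.float64(-19.08), array([101.8,  96.2]), 1048, array([13.7, 60.6, 70.3])) T [-47.4  50.6] S [-47.2  45.3]
top core+ (array([461.4, 352.7]), np.float64(71.86), array([60.3, 36.1]), 245, array([57.7, 65.4, 71.6])) T [ 3.9 39.3] S [-26.5  32.1]
top core- (array([501.9, 340.6]), np.fl
[... 1156 characters left out ...]
) T [ 3.6 39.2] S [-27.2  31.4]
scene core- (array([504.7, 338.1]), np.float64(72.36), array([60.5, 32. ]), 134, array([58.2, 65.5, 69.5])) T [-39.3  -8.7] S [-25.9  31.8]
scene both (array([481.1, 345.4]), np.float64(-16.49), array([81. , 59.7]), 274, array([56.8, 65.3, 69.8])) T [-38.8  31.8] S [-26.6  31.6]
[(-30, np.float64(65.6)), (-26, np.float64(66.5)), (-22, np.float64(68.8)), (-18, np.float64(67.4)), (-14, np.float64(66.9)), (-10, np.float64(63.6)), (-6, np.float64(61.3)), (-2, np.float64(58.5)), (2, np.float64(59.5)), (6, np.float64(61.7)), (10, np.float64(65.9)), (14, np.float64(67.0)), (18, np.float64(68.0)), (22, np.float64(68.0)), (26, np.float64(66.7)), (30, np.float64(64.1))]
```

```bash
python3 -m crank '[1,0,0,-0.5,0, 1,0,0,-1,0, 1,0,0,-2,0, 1,0,0,-2,0, 1,0,0,-1,0, 1,0,0,-0.5,0, 1,0,0,0,0.1, 1,0,0,0,0.138, 1,0,0,0,0]'
python3 -c "
from h import *
to(481.3,345.5,130,72.4)"
```

```text
time_s: 21.7
tcp_pos: [522.2, 147.5, 143.2]
orientation: [0.807, 0.59, -0.001, -0.0]
contact_force: [0.4, -0.0, -0.8]
opening: 38.1
gripper_force: 60.2
t 21.7 tcp [522.2 147.5 143.2] yaw 72.34 tilt [-0.    -0.001 -1.   ] F [ 0.4 -0.  -0.8] op 38.1 60.2456259727478 j [0.07 0.32 1.68 0.   1.14 0.38]
turn -0.001 then cm x,y,z [17.63 -9.88  1.32]
```

```bash
python3 -m crank '[1,1.6,-0.9,0,0, 1,2.5,-1.4,0,0, 1,3,-1.7,0,0, 1,3,-1.7,0,0, 1,3,-1.7,0,0, 1,2.5,-1.4,0,0, 1,1.4,-0.8,0,0, 1,0.6,-0.3,0,0, 1,0,0,0,0, 1,0,0,0,0]'
cat > q.py <<'E'
from h import *
to(481.3,345.5,69.3,72.4)
a=np.radians(72.4); d=np.array([np.cos(a),np.sin(a)]); e=np.array([-d[1],d[0]])
for n in("top","scene"):
    c,W=cloud(n); hsv=cv2.cvtColor(c["color"],cv2.COLOR_BGR2HSV); X,Y,h=np.moveaxis(W,-1,0)
    S=(X-481)*d[0]+(Y-343)*d[1]; T=(X-481)*e[0]+(Y-343)*e[1]
    w=(hsv[...,1]<80)&(hsv[...,2]>90)&(abs(T)<45)&(abs(S)<70)
    tz=robot.state()["tcp_pos"][2]
    for nm,m in(("held",w&(h>tz+5)&(h<tz+40)&(abs(T)<28)),("low",w&(h>45)&(h<72))):
        if m.sum()>15: print(n,nm,fitline(W[m]),"T",np.percentile(T[m],[2,98]).round(1),"S",np.percentile(S[m],[2,98]).round(1))
    u=px(c,(481,343,90)).astype(int); cv2.imwrite(f'pics/q_{n}.png',cv2.resize(c['color'][u[1]-40:u[1]+40,u[0]-50:u[0]+50],(500,300) if 0 else (375,300)))
cv2.imwrite('pics/q.png',np.vstack([cv2.imread('pics/q_top.png'),cv2.imread('pics/q_scene.png')]))
E
python3 q.py
```

```text
time_s: 22.7
tcp_pos: [481.8, 344.2, 143.6]
orientation: [0.807, 0.591, -0.0, 0.0]
contact_force: [-0.1, 0.0, -1.1]
opening: 38.2
gripper_force: 60.3
t 22.7 tcp [481.8 344.2 143.6] yaw 72.42 tilt [-0.001 -0.    -1.   ] F [-0.1  0.  -1.1] op 38.2 60.29438495635986 j [ 0.43  0.4   1.55 -0.    1.19  0.74]
turn 0.0 then cm x,y,z [ 0.11 -0.09  7.43]
top held (array([478.4, 318.2]), np.float64(0.32), array([27.3, 13.2]), 48, array([154.4, 172.6, 179.1])) T [-16.7   7. ] S [-28.8 -14.7]
top low (array([482.8, 324.6]), np.float64(0.7), array([78.3, 31.6]), 153, array([48.1, 63.9, 69.9])) T [-40.   28.4] S [-26.3   6.9]
scene held (array([487.6, 334.2]), np.float64(37.78), array([62.3, 43. ]), 87, array([158.5, 172.8, 177.2])) T [-22.   13.6] S [-30.6   8.5]
scene low (array([479.3, 346.3]), np.float64(-17.47), array([83.1, 61.6]), 292, array([55.3, 65.1, 69.6])) T [-38.  43.] S [-27.6  32.1]
```

View pics/q.png

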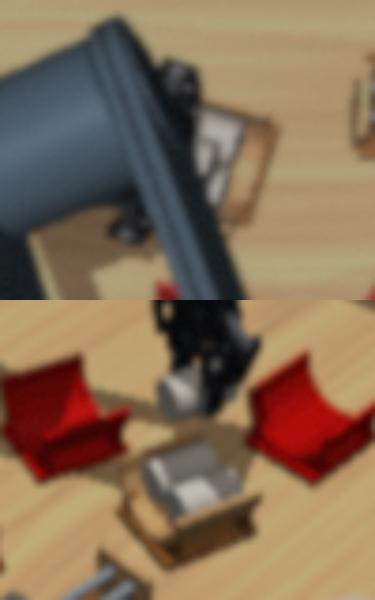

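The held core is above the cradle at (180,395) in the lower view, with the groove below it at (190,480). I descend.

```bash
python3 -m crank '[1,0.1,-0.09,1,0, 1,0,0,1.5,0, 1,0,0,1.5,0, 1,0,0,1,0, 1,0,0,0.7,0, 1,0,0,0.4,0, 1,0,0,0.2,0, 1,0,0,0.2,0, 1,0,0,0,0, 1,0,0,0,0]'; python3 q.py
```

```text
time_s: 23.8
tcp_pos: [481.2, 346.6, 79.2]
orientation: [0.807, 0.591, 0.0, 0.0]
contact_force: [-1.2, 0.6, -1.3]
opening: 37.5
gripper_force: 60.3
t 23.8 tcp [481.2 346.6  79.2] yaw 72.42 tilt [ 0.     0.001 -1.   ] F [-1.2  0.6 -1.3] op 37.5 60.29665231704712 j [0.44 0.47 1.62 0.   1.05 0.74]
turn 0.0 then cm x,y,z [-0.11  0.04  0.99]
top held (array([480. , 319.7]), np.float64(3.06), array([24. , 11.5]), 32, array([ 93.9, 105.5, 113.5])) T [-15.6   5.3] S [-26.4 -13.7]
top low (array([495.1, 318.1]), np.float64(16.08), array([48.9, 25.3]), 71, array([47.6, 63.6, 70.2])) T [-40.2  -9.7] S [-26.1  -1.1]
scene held (array([475.4, 330.7]), np.float64(-18.92), array([40.1, 30.3]), 79, array([ 97.8, 109.3, 113.9])) T [-17.9  15.2] S [-28.2   1.2]
scene low (array([491.5, 332.2]), np.float64(29.34), array([89.6, 58.2]), 175, array([55.3, 64.4, 69.5])) T [-38.3  28.9] S [-27.8  31.4]
```

```bash
python3 -m crank '[1,0,0,0.2,0, 1,0,0,0.2,0, 1,0,0,0.2,0, 1,0,0,0.1,0, 1,0,0,0,0, 1,0,0,0,0]'; python3 -m crank '[1,0,0,0.1,0, 1,0,0,0.1,0, 1,0,0,0,0]'
```

```text
time_s: 24.5
tcp_pos: [481.0, 346.5, 71.8]
orientation: [0.807, 0.591, -0.0, -0.0]
contact_force: [-0.2, -0.1, -1.0]
opening: 38.3
gripper_force: 60.3
time_s: 24.8
tcp_pos: [481.8, 346.6, 70.7]
orientation: [0.807, 0.591, 0.001, 0.0]
contact_force: [1.0, -0.7, 4.7]
opening: 38.3
gripper_force: 60.8
```

```bash
python3 -m crank '[1,0,0,0.05,0, 1,0,0,0,0, 1,0,0,0,0]'; python3 q.py
```

```text
time_s: 25.1
tcp_pos: [481.9, 346.6, 70.6]
orientation: [0.807, 0.591, 0.001, 0.0]
contact_force: [-0.9, -1.5, 7.4]
opening: 38.1
gripper_force: 61.1
t 25.1 tcp [481.9 346.6  70.6] yaw 72.42 tilt [ 0.001  0.002 -1.   ] F [-0.9 -1.5  7.4] op 38.1 61.08619809150696 j [ 0.44  0.48  1.63 -0.    1.03  0.74]
turn 0.0 then cm x,y,z [-0.12 -0.02  0.13]
top held (array([483.8, 319.9]), np.float64(11.87), array([30.9, 12.8]), 37, array([ 81.2,  97.9, 104.1])) T [-17.7   5.3] S [-26.5 -10.7]
top low (array([498.2, 317. ]), np.float64(20.25), array([44., 25.]), 62, array([47.8, 64.3, 69.2])) T [-40.2 -15.2] S [-26.1  -3.1]
scene held (array([475.6, 335. ]), np.float64(-28.55), array([46.1, 37.6]), 80, array([ 86.7, 101.1, 104.5])) T [-18.8  21.7] S [-28.1   3. ]
scene low (array([494.8, 334.6]), np.float64(43.01), array([84. , 59.1]), 136, array([55.4, 65.2, 69.6])) T [-38.6  25.7] S [-28.  32.]
```

Seated: the core's top is at about 104 mm, the contact force is balanced and almost purely vertical. I release gradually and retreat.

```bash
python3 -m crank '[1,0,0,-0.06,0, 1,0,0,0,0, 0.1,0,0,0,0, 0,0,0,0,0, -0.2,0,0,0,0, -0.4,0,0,0,0, -0.4,0,0,0,0, -0.4,0,0,-0.5,0, -0.4,0,0,-1,0, -0.4,0,0,-2,0]'; python3 -m crank '[-0.4,0,0,-4,0, -0.4,0,0,-4,0, -0.4,0,0,-4,0, -0.4,-4,0,-2,0, -0.4,-4,0,0,0, -0.4,-4,0,0,0, -0.4,-4,0,0,0, -0.4,-4,0,0,0, -0.4,-4,0,0,0, -0.4,-4,0,0,0]'; python3 q.py
python3 - <<'E'
from h import *
c=robot.capture("top"); a=c["color"][100:290,140:480]
s=robot.capture("scene")["color"]
u=s[110:220,260:450]
cv2.imwrite("pics/end.png",np.vstack([cv2.resize(a,(540,302)),cv2.resize(u,(540,298))]))
E
```

```text
time_s: 26.2
tcp_pos: [480.1, 346.1, 104.6]
orientation: [0.807, 0.591, -0.001, -0.0]
contact_force: [-0.9, -0.3, 0.5]
opening: 59.6
gripper_force: 0.0
time_s: 27.2
tcp_pos: [395.8, 78.3, 246.0]
orientation: [0.807, 0.591, 0.001, 0.001]
contact_force: [0.4, -0.7, -0.1]
opening: 59.8
gripper_force: 0.0
t 27.2 tcp [395.8  78.3 246. ] yaw 72.44 tilt [ 0.     0.002 -1.   ] F [ 0.4 -0.7 -0.1] op 59.8 0.0 j [-0.08 -0.03  1.83 -0.    1.34  0.22]
turn 0.001 then cm x,y,z [28.05  0.08 17.67]
top low (array([481.3, 346.2]), np.float64(-14.26), array([84.1, 60.5]), 270, array([48.7, 64.6, 70.3])) T [-40.  41.] S [-26.2  32.3]
scene low (array([490.2, 337. ]), np.float64(38.28), array([87.7, 64.6]), 145, array([56.4, 65.4, 70.1])) T [-39.6  31.9] S [-27.9  32.3]
```

View pics/end.png

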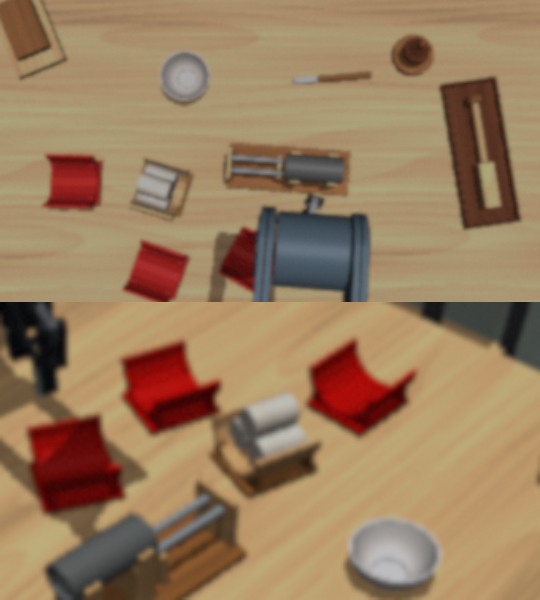

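The third core sits on the other two in the wooden cradle, at (160,187) in the top view and (270,412) in the scene view. The pusher is in its tray at (485,150), and the bystanders are unmoved. One last numeric check, then I hand in.

Run:
```python
from h import *
a=np.radians(72.4); d=np.array([np.cos(a),np.sin(a)]); e=np.array([-d[1],d[0]]); ok=1
for n in("top","scene"):
    c,W=cloud(n); h=W[...,2]; Q=W[...,:2]-[481,343]; S=Q@d; T=Q@e
    m=(abs(S)<60)&(abs(T)<40)&(h>86)&(h<120); f=fitline(W[m]); z=np.percentile(h[m],95); print(n,f,"S",np.percentile(S[m],[1,99]).round(1),"T",np.percentile(T[m],[1,99]).round(1),z.round(1))
    ok&=98<z<108
if ok: print(robot.hand_in())
```

```text
top (array([480.5, 346.8]), np.float64(73.07), array([60.2, 38.1]), 268, array([ 89.4,  99.8, 105.6])) S [-26.5  33.1] T [-17.3  20.7] 105.6
scene (array([487. , 342.5]), np.float64(69.43), array([61.6, 35.3]), 178, array([ 87.7,  98.4, 103.7])) S [-29.2  31.6] T [-22.7  12.7] 103.7
the job is handed in; nothing more can be done
None
```

I handed the job in at about 27 s of the 64 s allowed: the core was pushed fully out of the tube, the pusher is back flat in its tray, and the core rests nested on the two cores within the cradle's length.

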